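# Clip the ember guard onto the incense cone dish

## Task

Stand the loose incense cone upright in the middle of the round aluminium dish. Then set the pierced ember guard on the dish and press it straight down against its springs until both clip arms have snapped in under the dish's rolled rim and hold it there, level, when you let go. Go by feel: it must be pressed somewhat past the height where it comes to rest, but a push of more than 25 N bends the rim; leave the dish in its place and the other things on the step undisturbed.

Things in the scene. Friction and masses are not known exactly. Their poses are not given: they have to be found in the camera images.
- mat: hard dark grey silicone mat, 220 x 160 mm, 4 mm thick, fixed on the step; it carries the dish towards one end of its long side and the loose incense cone towards the other. Origin: centre of its underside; x along its 220 mm side, z up.
- dish: stubby round aluminium incense cone dish, 0.35 kg, loose on the mat, 30 mm tall. Flat inner floor 5 mm above its underside, inner radius 36.5 mm, outer wall radius 39 mm, and a rolled rim round its mouth. Origin: centre of its underside, z up.
- dish_rim (a point): centre of the dish's mouth, level with the rim's top, 30 mm above the dish's underside. The rolled rim stands out from the wall and curls down: its outer bead is 3 mm thick, centred at radius 45 mm (46.5 mm outer radius), its bottom 27 mm above the dish's underside, free space below and behind it.
- cone: brown pressed incense cone, 12 g, 22 mm tall: straight foot of 16 mm diameter and 10 mm height, then tapering to a point. Stands on the mat. Origin: centre of its underside, z up.
- guard: pierced steel ember guard, 0.22 kg, standing on the step on its round tapered skirt (20 mm deep, outer radius 33 mm at the foot, 36 mm at the plate), which goes into the dish's mouth. Flat plate of 46.5 mm radius, 20 to 23 mm above the origin; a sprung ring under its edge. Origin: centre of the skirt's foot, z up. Clipped on, its origin rests about 13.5 mm above the dish's on its axis, at any yaw.
- guard_handle (a point): centre of the guard's dark wooden bar handle, 54 mm above the guard's origin: a bar 56 mm long along the guard's x, 14 mm wide along its y, 16 mm tall, on two posts above the plate.
- clip_a_hook (a point): tip of the upturned hook of the clip arm at the guard's +y: a 16 mm wide steel arm on a sprung hinge at the plate's edge, reaching 18.5 mm below the plate's underside. Unloaded, the tip is 40.6 mm from the guard's axis and 16.5 mm above its origin. Clipped on, it stands behind the curl of the rim: about 41 mm from the dish's axis, 30 mm above its underside.
- clip_b_hook (a point): the same tip at the guard's -y. From 10 mm above rest on, the arms spread over the rim (up to 4 to 10 N), then give way; next the sprung ring pushes back, rising to 16 N; the hooks snap in past the resting height, only just before the plate lands hard and the force climbs steeply, so 18 to 22 N is sure to do it. Let go early and it stays half caught or is pushed up.
- rooster: white ceramic rooster figurine with dark tail, about 110 mm long, 60 mm wide and 120 mm tall, loose. Origin: centre of its underside.
- acrylic_box: clear acrylic box, 120 x 85 x 59 mm, with a sliding lid left partly open and more cones inside, loose. Leave it alone. Origin: centre of its underside, long side along x.
- ladle: small stainless ladle lying on the step, bowl 54 mm across and 20 mm tall, handle reaching 135 mm from the bowl's centre along -x and up to 34 mm high, loose. Origin: underside of the bowl's centre.
- cup: small white ceramic cup, 52 mm across, 42 mm tall, loose. Origin: centre of its underside.
- oil_bottle: amber glass lamp oil bottle, 60 mm across, 160 mm tall, loose. Origin: centre of its underside.
- tea_tin: round steel tea tin, 68 mm across, 85 mm tall, loose. Origin: centre of its underside.
- led_candle: electric altar candle on a brass foot 66 mm across, 130 mm tall, loose. Origin: centre of its underside.
Things that resemble listed ones, but are neither listed nor needed, are in the scene too. Leave any purple or turquoise look-alike of the guard alone.

How it is judged:
On the way, in this order (a step that is already met when the one before it is completed fails the run):
1. the cone stands upright and released in the middle of the dish (horizontal distance between cone and dish below 0.016 m and z of cone in the frame of dish between 0.002 and 0.008 m and angle between cone's own z axis and vertical below 0.15 rad and contact force between the fingers and cone below 0.1 N), for 0.2 s.
2. both clip hooks have snapped in behind the dish's rim (horizontal distance between each of clip_a_hook, clip_b_hook and dish below 0.0434 m and z of each of clip_a_hook, clip_b_hook in the frame of dish below 0.0316 m), for 0.2 s.
At the end, for the whole second after the job is handed in: Cone upright (0.15 rad) on the dish floor within 20 mm of its centre; guard clipped on: both hook tips behind the rim (within 43.4 mm of the dish axis, 27.4 to 31.6 mm up), origin below 15 mm and within 3 mm of the axis, level within 0.035 rad; dish level; all at rest (all of step 2 and z of each of clip_a_hook, clip_b_hook in the frame of dish above 0.0274 m and z of guard in the frame of dish below 0.015 m and horizontal distance between guard and dish below 0.003 m and angle between the z axis of guard and the z axis of dish, either way round below 0.035 rad and horizontal distance between cone and dish below 0.02 m and z of cone in the frame of dish below 0.008 m and angle between cone's own z axis and vertical below 0.15 rad and angle between dish's own z axis and vertical below 0.05 rad and linear speed of each of guard, dish below 0.02 m/s); the robot touches nothing.
It fails at once if the dish pressed down on its mat with more than 32 N (a push of over 25 N on top of the weight) (contact force between dish and mat above 32 N).
It fails at once if the dish pushed more than 25 mm away or tipped up (distance of dish from where it was at the start of the episode above 0.025 m or angle between dish's own z axis and vertical above 0.3 rad).
It fails at once if another thing on the step moved by more than 25 mm (distance of any of rooster, acrylic_box, ladle, cup, oil_bottle, tea_tin, led_candle from where it was at the start of the episode above 0.025 m).
It also fails if it takes over 72 s, if anything falls off the work surface, if the arm or the gripper's body presses on something with over 40 N, if the wrist force passes 120 N, or if a joint passes its speed limit or range.

## Robot

A 7-joint arm with a two-finger parallel gripper is mounted at the origin on the work surface. World frame = base frame: x ahead of the robot, y to its left, z up, the work surface at z = 0. Lengths are in m, angles in rad, forces in N, time in s.
With the tool pointing down it reaches from about 0.425 to 0.925 m from the base axis. Payload 6.8 kg.
Tool frame: the origin (TCP) lies at the very end of the fingers, on their centre line; the grasp point (between the pads) lies 19 mm behind it; z points along the fingers, y is the direction in which the jaws open and shut (so a half turn about z gives the same grasp; the last joint's range is limited). The gripper opens to 85 mm and grips with 20 to 120 N. Pads are 22 mm wide; open, the fingers measure 114 mm over their backs; the gripper's body (76 mm by 85 mm) begins 54 mm behind the grasp point. The pads swing forward as they close: fully open they stand 13 mm farther back than shut.
Start: joints at [-1.256, 0.477, 0.022, 1.555, -0.011, 1.109, -0.083], TCP at [0.277, 0.616, 0.231] pointing down, gripper open.
Joint ranges: [-2.96, 2.96], [-0.34, 2.1], [-1.41, 1.46], [0.24, 2.44], [-1.37, 4.51], [0.17, 1.92], [-2.96, 2.96]. Speed limits (rad/s): [2.39, 2.39, 3.14, 3.14, 3.14, 3.14, 3.14].

## Interface

Orientations are given as a unit quaternion [w, x, y, z].
In Python, from station import bot gives the robot as it stands.
- The arm moves only by the tool move_arm, never from a script. Its argument "commands" is text: rows parted by semicolons, each of 7 numbers parted by spaces: the opening, from 0 (shut) to 1 (fully open), then the shift along the tool's x, y, z in cm, then the turn, a rotation vector about the tool's x, y, z in degrees. In form: gripper tx ty tz rx ry rz; .... A call has 1 to 12 rows; each row shifts and turns the commanded pose from where the row before left it, along the tool's axes as they then stand; what a row does not reach is not made up. A row lasts 1/12 s, in which the tool goes at most 41.7 mm and 7.16 degrees, less where a joint would pass 70% of its speed; a pose out of reach is approached as far as the arm can. A call with a gripper value outside its range is refused whole. The fingers move at their own pace and stop on an object; "force" is the grip in N (left out, the last holds). Time passes only in rows, so rows that do not move let the fingers close. It gives the time, the measured TCP pose, the force and the opening at its end, in the units of the state.
- bot.get_obs(): the state, without advancing time (a new reading comes with each control period).
- bot.read_camera(name): name is "scene" or "top" or "wrist"; returns a dict with "img" (400x640x3 uint8, red, green, blue), "K" (3x3 intrinsics, pixels), "rvec" (rotation vector, rad) and "tvec" (3), from world to camera coordinates, as OpenCV has them; the wrist camera has in their place "hand_eye" (4x4, takes a point from camera to tool coordinates, whose origin is the TCP and whose axes are the flange's). Camera axes: x right, y down, z forward; pixel columns grow to the right and rows downward; lengths in m; the calibration is good to about 2 mm. A picture is of the moment at which its call begins: read the wrist's pose just before it. There is no depth.
- bot.hand_in(): hands the job in, once; it reports no verdict.
The state is a dict: "t": time; "q": joint angles; "joint_vel": joint speeds; "joint_torque": joint torques, N m; "eef_pos": TCP position; "tool_rot": TCP orientation; "contact_force": force on the tool from outside, world axes, zero at the start; "torque": the same for the moment, N m; "gripper_width": opening from 0.0 (shut) to 1.0 (fully open).
Only numpy, scipy, OpenCV 4.12 (cv2) and the standard library are available. Lean on these libraries where they do the work, as an engineer would, in place of code of your own. Each camera call takes 0.05 s, during which the arm holds its last target. There are 200 camera calls.

## Working session

There is one attempt and no reset: what is moved stays moved. The work goes in short steps, Python scripts to look and compute and a tool call to move; the robot and the scene stay as the last step left them, time stands still between calls to the robot, and variables do not carry over. Pictures are saved under pics/ and viewed, about 8 in all and at most 12, crops included, and the job is handed in when it is done.

Besides the shell and the picture viewer there is one more tool, called after "Emit:" by a JSON object that holds its "name" and its "arguments", one argument or row to a line. move_arm: Moves the arm, as the interface text tells. Its arguments: {"type":"object","properties":{"commands":{"type":"string"},"force":{"type":"number"}},"required":["commands"]}

```bash
mkdir -p pics; ls; python3 - <<'E'
from station import bot
import cv2
o=bot.get_obs(); print({k:(v if not hasattr(v,'tolist') else v.tolist()) for k,v in o.items()})
for n in("scene","top"):
    c=bot.read_camera(n); cv2.imwrite(f"pics/{n}0.png",c["img"][:,:,::-1]); print(n,c["K"],c["rvec"],c["tvec"])
c=bot.read_camera("wrist"); print(c["hand_eye"],c["K"])
E
```

```text
pics
{'t': 0.0, 'q': [-1.2560898341308018, 0.4777881457643669, 0.022361379959600095, 1.5564702595266469, -0.011487317120358715, 1.10929350283202, -0.08310666740836783], 'joint_vel': [-0.0012921028575022006, 0.0006594341089041155, -0.0001729259349169069, -1.3245074481103928e-05, 0.000368764943127667, 0.001663721325410716, 0.000936414937956073], 'joint_torque': [-0.0005981237700325437, -59.6440315246582, 1.607484184205532, -28.120824694633484, 0.012462063459679484, 0.009025339968502522, -7.056559496732007e-06], 'eef_pos': [0.27675106910235986, 0.6150001509002855, 0.23032621698616784], 'tool_rot': [-0.00011448366337247053, 0.20983145368106185, 0.9777371441855154, -0.0009081957585963762], 'contact_force': [-0.49352788451424506, 0.17564743831716859, -0.17830526618854123], 'torque': [0.03748767273387398, -0.01099152074411192, 0.028967680975404662], 'gripper_width': 1.0047359477478854}
scene [[431.31113676   0.         317.80673215]
 [  0.         431.31113676 198.79425654]
 [  0.           0.           1.        ]] [ 2.41445723  0.98237141 -0.27465112] [-0.44888191 -0.30397113  1.41238303]
top [[429.65053574   0.         322.91142415]
 [  0.         429.65053574 202.04206718]
 [  0.           0.           1.        ]] [ 2.09226107 -2.15681474  0.15705597] [0.04287298 0.61871918 1.43986135]
[[ 5.67889304e-04 -9.55641399e-01 -2.94532162e-01  7.51146752e-02]
 [ 9.99998819e-01  9.63271816e-04 -1.19733543e-03 -1.01999768e-03]
 [ 1.42793783e-03 -2.94531134e-01  9.55640817e-01 -1.42659410e-01]
 [ 0.00000000e+00  0.00000000e+00  0.00000000e+00  1.00000000e+00]] [[279.57215385   0.         318.91926688]
 [  0.         279.57215385 201.17125847]
 [  0.           0.           1.        ]]
```

View pics/scene0.png

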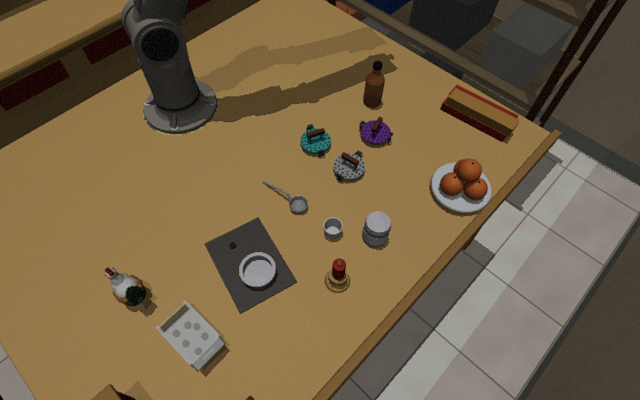

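View pics/top0.png

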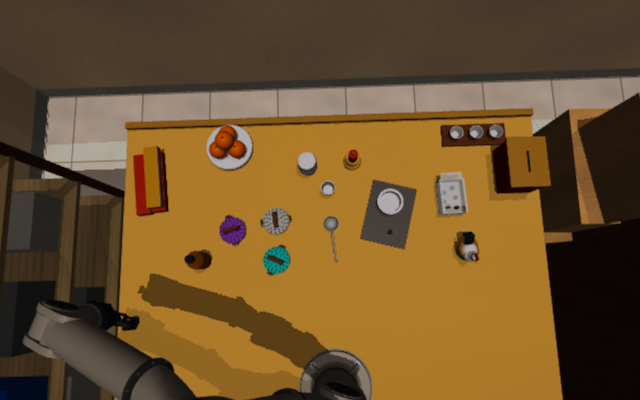

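Scene view: dish at (257,270) and cone at (233,245), both on the mat. There are three guard-like things: steel (349,165), turquoise (316,141) and purple (376,132). In the top view these are steel (276,221), turquoise (277,260) and purple (233,230). The steel one fits the description, and I'll confirm it in an enlarged crop while measuring.

```bash
cat > h.py <<'E'
import numpy as np, cv2
from scipy.spatial.transform import Rotation as R
from station import bot
def cam(n):
    o=bot.get_obs(); c=bot.read_camera(n); K=c["K"]
    if n=="wrist":
        q=o["tool_rot"]; T=np.eye(4); T[:3,:3]=R.from_quat([q[1],q[2],q[3],q[0]]).as_matrix(); T[:3,3]=o["eef_pos"]
        M=T@np.array(c["hand_eye"]); Rw,p=M[:3,:3],M[:3,3]
    else:
        Rc=cv2.Rodrigues(np.array(c["rvec"]))[0]; Rw=Rc.T; p=-Rw@np.array(c["tvec"]).ravel()
    return c["img"],K,Rw,p
def ray(C,u,v,z):
    _,K,Rw,p=C; d=Rw@np.linalg.solve(K,[u,v,1.]); return p+d*(z-p[2])/d[2]
def proj(C,X):
    _,K,Rw,p=C; x=K@(Rw.T@(np.array(X)-p)); return x[:2]/x[2]
def blobs(mask,mn=5):
    n,l,s,c=cv2.connectedComponentsWithStats(mask.astype(np.uint8)); return [(c[i].round(1).tolist(),s[i].tolist()) for i in range(1,n) if s[i,4]>=mn],l
def tool(o=None):
    o=o or bot.get_obs(); q=o["tool_rot"]; return np.array(o["eef_pos"]),R.from_quat([q[1],q[2],q[3],q[0]]).as_matrix()
E
python3 - <<'E'
from h import *
t=cam("top"); s=cam("scene")
print("cams",t[3],s[3])
for nm,pt,ps,z in [("dish",(390,202),(257,270),.034),("cone",(390,232),(233,245),.015),("guardhandle",(276,219),(349,158),.054),("guardplate",(276,221),(349,168),.022),("turq",(277,260),(316,141),.03),("purp",(233,230),(376,132),.03),("cup",(328,188),(333,228),.03),("ladle",(331,223),(299,205),.01),("tin",(307,163),(377,222),.085),("box",(452,195),(191,335),.05)]:
    print(nm,ray(t,*pt,z).round(3),ray(s,*ps,z).round(3))
a=cv2.resize(t[0][160:300,200:440],None,fx=3,fy=3,interpolation=2)
b=cv2.resize(s[0][110:210,290:410],None,fx=4,fy=4,interpolation=2)
cv2.imwrite("pics/a.png",a[:,:,::-1][:, :720]);
b=cv2.copyMakeBorder(b,0,0,0,720-480,0); b[:, 480:]=cv2.resize(s[0][230:290,215:275],(240,240),interpolation=2).repeat(1,0)[:1].repeat(400,0)*0; b[:240,480:]=cv2.resize(s[0][230:290,215:275],(240,240),interpolation=2)
b=cv2.resize(b,(320,178))
cv2.imwrite("pics/a.png",np.vstack([a,cv2.copyMakeBorder(b,0,0,0,400,0)])[:,:,::-1])
E
```

```text
cams [ 0.37049141 -0.00195053  1.52334649] [ 1.01993415 -0.4145931   1.03757704]
dish [ 0.615 -0.211  0.034] [ 0.623 -0.214  0.034]
cone [ 0.512 -0.207  0.015] [ 0.518 -0.208  0.015]
guardhandle [0.565 0.188 0.054] [0.562 0.194 0.054]
guardplate [0.562 0.192 0.022] [0.571 0.186 0.022]
turq [0.426 0.189 0.03 ] [0.437 0.187 0.03 ]
purp [0.534 0.342 0.03 ] [0.543 0.341 0.03 ]
cup [0.673 0.005 0.03 ] [0.676 0.006 0.03 ]
ladle [ 0.551 -0.002  0.01 ] [0.552 0.001 0.01 ]
tin [0.753 0.074 0.085] [0.763 0.073 0.085]
box [ 0.63  -0.424  0.05 ] [ 0.641 -0.426  0.05 ]
```

View pics/a.png

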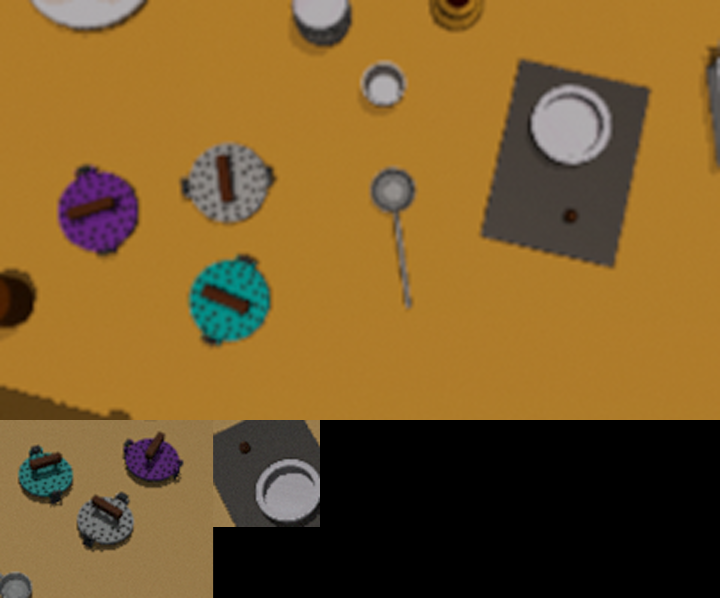

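Crop shows the steel guard (crop 228,183) with its bar near the world x direction, apart from the purple (98,210) and turquoise (230,300) look-alikes. The empty dish is at (571,125) and the cone at (570,215). Top and scene rays agree within 1 cm. Moving to the cone now.

Emit:
{"name": "move_arm", "arguments": {
  "commands": "0.5 -3.3 -2.36 0 0 0 0;0.5 -3.3 -2.36 0 0 0 0;0.5 -3.3 -2.36 0 0 0 0;0.5 -3.3 -2.36 0 0 0 0;0.5 -3.3 -2.36 0 0 0 0;0.5 -3.3 -2.36 0 0 0 0;0.5 -3.3 -2.36 0 0 0 0;0.5 -3.3 -2.36 0 0 0 0;0.5 -3.3 -2.36 0 0 0 0;0.5 -2 -3.4 0.3 0 0 0;0.5 -2 -3.4 0.3 0 0 0;0.5 -2 -3.4 0.3 0 0 0",
  "force": 30
}}

```text
t: 1.25
eef_pos: [0.4736, 0.1804, 0.2223]
tool_rot: [0.0, 0.21, 0.978, 0.0]
contact_force: [-0.1, 0.1, 0.6]
gripper_width: 0.499
```

Emit:
{"name": "move_arm", "arguments": {
  "commands": "0.5 -2 -3.4 0.5 0 0 0;0.5 -2 -3.4 0.5 0 0 0;0.5 -2 -3.4 0.5 0 0 0;0.5 -2 -3.4 0.5 0 0 0;0.5 -2 -3.4 0.5 0 0 0;0.5 -2 -3.4 0.5 0 0 0;0.5 -2 -3.4 0.5 0 0 0;0.5 -2 -3.4 0.5 0 0 0;0.5 -2 -3.4 0.5 0 0 0;0.5 -2 -3.4 0.5 0 0 0;0.5 0 0 0 0 0 0;0.5 0 0 0 0 0 0"
}}

```text
t: 2.25
eef_pos: [0.5156, -0.2127, 0.172]
tool_rot: [-0.0, 0.212, 0.977, -0.001]
contact_force: [-0.3, 1.1, 0.1]
gripper_width: 0.499
```

```bash
python3 - <<'E'
from h import *
o=bot.get_obs(); print(o["t"],np.round(o["q"],2),np.round(o["eef_pos"],4),np.round(o["tool_rot"],4))
w=cam("wrist"); cv2.imwrite("pics/w1.png",w[0][:,:,::-1])
print(proj(w,[.515,-.208,.01]),proj(w,[.618,-.212,.034]))
E
```

```text
2.25 [-0.03  0.37  0.39  1.92 -0.18  0.89  1.59] [ 0.5156 -0.2127  0.172 ] [-3.000e-04  2.125e-01  9.772e-01 -6.000e-04]
[323.92278589 183.03143769] [358.19053133 269.8196138 ]
```

View pics/w1.png

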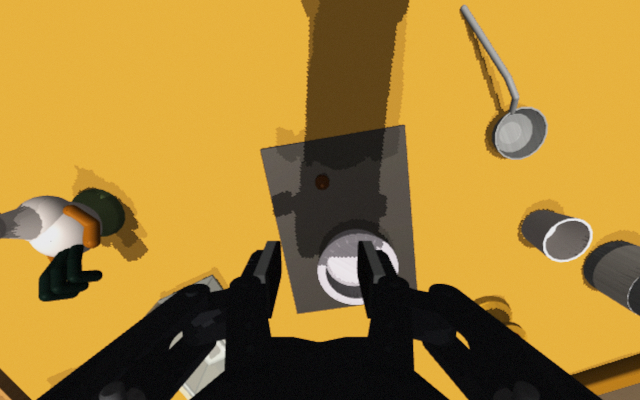

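Wrist view: cone at (322,182), 2 px from the predicted place, and dish at (358,267), partly behind a finger. I'll refine the cone position by mask.

```bash
python3 - <<'E'
from h import *
w=cam("wrist"); im=w[0].astype(int)
m=(im[:,:,0]-im[:,:,1]>8)&(im[:,:,0]<120); m[:,:290]=0;m[:,350:]=0;m[:160]=0;m[205:]=0
b,_=blobs(m,15); print(b)
p,Rt=tool()
for c,s in b:
    for z in(.010,.013): X=ray(w,*c,z); print(X.round(4),"tool cm",(Rt.T@(X-p)*100).round(2))
print(Rt.round(3))
E
```

```text
[([319.5, 182.6], [313, 175, 14, 16, 174])]
[ 0.5129 -0.2098  0.01  ] tool cm [ 0.26 -0.22 16.21]
[ 0.5123 -0.2095  0.013 ] tool cm [ 0.33 -0.22 15.91]
[[-0.912  0.41  -0.   ]
 [ 0.41   0.912  0.001]
 [ 0.001  0.    -1.   ]]
```

Emit:
{"name": "move_arm", "arguments": {
  "commands": "0.5 0.3 -0.1 3 0 0 0;0.5 0 0 3.4 0 0 0;0.5 0 0 3.4 0 0 0;0.5 0 0 3 0 0 0;0.5 0 0 2 0 0 0;0.5 0 0 1 0 0 0;0.5 0 0 0.7 0 0 0;0.5 0 0 0 0 0 0;0.3 0 0 0 0 0 0;0.22 0 0 0 0 0 0;0.22 0 0 0 0 0 0;0.22 0 0 0 0 0 0",
  "force": 20
}}

```text
t: 3.35
eef_pos: [0.514, -0.2096, 0.0083]
tool_rot: [0.001, 0.21, 0.978, 0.0]
contact_force: [0.5, 0.0, 0.2]
gripper_width: 0.224
```

Emit:
{"name": "move_arm", "arguments": {
  "commands": "0.1 0 0 0 0 0 0;0.1 0 0 0 0 0 0;0.1 0 0 0 0 0 0;0.1 0 0 0 0 0 0;0.1 0 0 0 0 0 0"
}}

```text
t: 3.77
eef_pos: [0.5139, -0.2096, 0.0082]
tool_rot: [0.001, 0.21, 0.978, 0.0]
contact_force: [-0.5, 0.8, 6.5]
gripper_width: 0.165
```

Emit:
{"name": "move_arm", "arguments": {
  "commands": "0.1 0 0 -0.5 0 0 0;0.1 0 0 -1.5 0 0 0;0.1 0 0 -3 0 0 0;0.1 0 0 -3.5 0 0 0;0.1 -3 0.9 -3 0 0 0;0.1 -3.5 1 0 0 0 0;0.1 -3.5 1 0 0 0 0;0.1 -2.5 0.9 0 0 0 0;0.1 -2 0.4 0 0 0 0;0.1 0 0 0 0 0 0;0.1 0 0 0 0 0 0"
}}

```text
t: 4.68
eef_pos: [0.6617, -0.2304, 0.1208]
tool_rot: [-0.0, 0.21, 0.978, -0.0]
contact_force: [-0.2, -0.4, 0.2]
gripper_width: 0.163
```

```bash
python3 - <<'E'
from h import *
w=cam("wrist"); cv2.imwrite("pics/w2.png",w[0][:,:,::-1]); p,Rt=tool(); print(p.round(4),bot.get_obs()["gripper_width"])
im=w[0].astype(int); hsv=cv2.cvtColor(w[0],cv2.COLOR_RGB2HSV)
m=(hsv[:,:,1]<60)&(hsv[:,:,2]>110); m=m.astype(np.uint8)
cs=cv2.findContours(m,cv2.RETR_EXTERNAL,cv2.CHAIN_APPROX_NONE)[0]
for c in sorted(cs,key=cv2.contourArea)[-3:]: print(cv2.contourArea(c),cv2.boundingRect(c))
print("pred dish",proj(w,[.618,-.212,.034]))
E
```

```text
[ 0.6606 -0.2306  0.1207] 0.1648046918694618
1466.5 (262, 96, 70, 110)
1720.5 (579, 62, 61, 73)
18993.0 (0, 175, 199, 176)
pred dish [319.24879615 150.66590154]
```

View pics/w2.png

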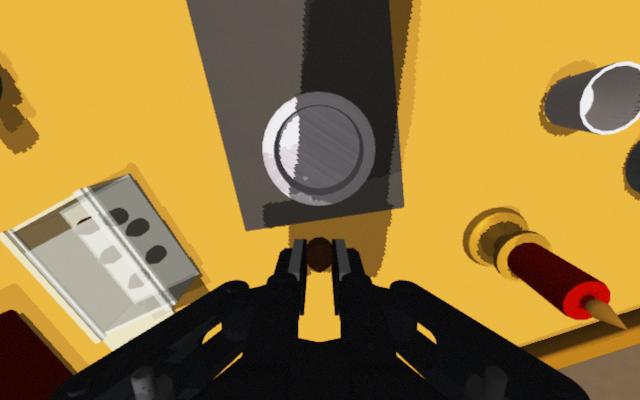

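Wrist view: cone held at the tips (319,253) and the dish clear at about (319,149), where it was predicted. Fitting the rim circle now.

```bash
cat >> h.py <<'E'
def rim(C,c0,r0,r1,z,med=True):
    g=cv2.GaussianBlur(C[0],(3,3),0).astype(float).sum(2); P=[]
    for a in np.linspace(0,2*np.pi,180,False):
        r=np.arange(r0,r1,.25); x=(c0[0]+r*np.cos(a)).astype(np.float32); y=(c0[1]+r*np.sin(a)).astype(np.float32)
        v=cv2.remap(g.astype(np.float32),x[None],y[None],cv2.INTER_LINEAR)[0]; d=np.abs(v[4:]-v[:-4]); i=d.argmax()
        if d[i]>25: P.append(ray(C,x[i+2],y[i+2],z)[:2])
    P=np.array(P)
    for _ in range(6):
        s=np.linalg.lstsq(np.c_[2*P,np.ones(len(P))],(P**2).sum(1),rcond=None)[0]; rad=np.sqrt(s[2]+s[:2]@s[:2])
        e=np.abs(np.linalg.norm(P-s[:2],axis=1)-rad); P=P[e<=max(.0012,np.quantile(e,.9))]
    return s[:2],rad,len(P),e.mean()
E
python3 - <<'E'
from h import *
w=cam("wrist"); p,Rt=tool()
c,r,n,e=rim(w,(319,149),48,66,.0325); print(c.round(4),r,n,e)
X=np.r_[c,.034]; print("dish in tool cm",(Rt.T@(X-p)*100).round(2))
im=w[0].astype(int); m=(im[:,:,0]-im[:,:,1]>15)&(im[:,:,0]<130);m[:228]=0;m[275:]=0;m[:,:298]=0;m[:,340:]=0
b,_=blobs(m,20); print(b); 
for cc,s in b:
    X=ray(w,*cc,p[2]); print("cone in tool cm",(Rt.T@(X-p)*100).round(2))
cv2.imwrite("pics/w2c.png",cv2.resize(w[0][215:295,270:370],None,fx=6,fy=6)[:,:,::-1])
E
```

```text
[ 0.6186 -0.2131] 0.04619356709115318 180 0.00015023090981871042
dish in tool cm [ 4.5  -0.11  8.69]
[([319.1, 238.9], [298, 236, 42, 8, 74]), ([318.5, 258.6], [307, 243, 25, 31, 378])]
cone in tool cm [ 0.88 -0.09  0.  ]
cone in tool cm [-0.34 -0.12 -0.  ]
```

View pics/w2c.png

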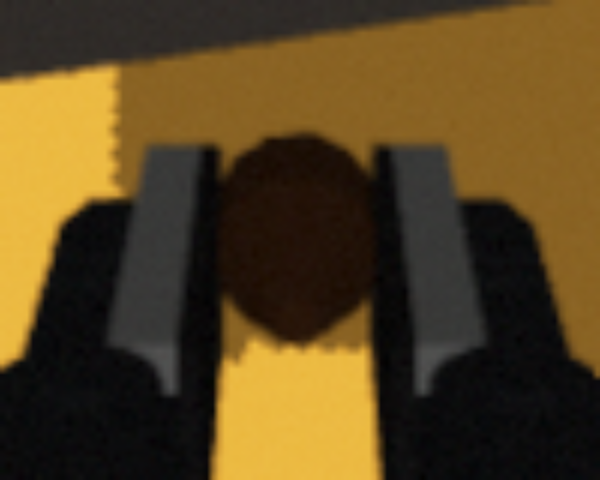

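Cone is held upright in the jaws and the rim radius fits (46.2 against 46.5 mm). Carrying it over the dish and down.

Emit:
{"name": "move_arm", "arguments": {
  "commands": "0.1 2 0 0 0 0 0;0.1 2.4 0 1 0 0 0;0.1 0 0 2.5 0 0 0;0.1 0 0 2.5 0 0 0;0.1 0 0 2 0 0 0;0.1 0 0 1.2 0 0 0;0.1 0 0 0.6 0 0 0;0.1 0 0 0.4 0 0 0;0.1 0 0 0.2 0 0 0;0.1 0 0 0.1 0 0 0;0.1 0 0 0 0 0 0;0.1 0 0 0 0 0 0"
}}

```text
t: 5.78
eef_pos: [0.6219, -0.2127, 0.0169]
tool_rot: [0.001, 0.21, 0.978, -0.0]
contact_force: [0.9, -1.3, -0.4]
gripper_width: 0.163
```

Emit:
{"name": "move_arm", "arguments": {
  "commands": "0.1 0 0 0.1 0 0 0;0.1 0 0 0.1 0 0 0;0.1 0 0 0.05 0 0 0;0.1 0 0 0 0 0 0"
}}

```text
t: 6.12
eef_pos: [0.6213, -0.2123, 0.0135]
tool_rot: [-0.0, 0.21, 0.978, 0.0]
contact_force: [-0.1, -0.0, -0.9]
gripper_width: 0.162
```

Emit:
{"name": "move_arm", "arguments": {
  "commands": "0.1 0 0 0.05 0 0 0;0.1 0 0 0.02 0 0 0;0.1 0 0 0 0 0 0"
}}

```text
t: 6.37
eef_pos: [0.6214, -0.2124, 0.0133]
tool_rot: [0.0, 0.21, 0.978, 0.0]
contact_force: [-1.0, 0.5, 4.8]
gripper_width: 0.162
```

Emit:
{"name": "move_arm", "arguments": {
  "commands": "0.2 0 0 -0.03 0 0 0;0.24 0 0 0 0 0 0;0.3 0 0 0 0 0 0;0.34 0 0 0 0 0 0;0.34 0 0 -0.3 0 0 0;0.34 0 0 -1 0 0 0;0.34 0 0 -3 0 0 0;0.34 0 0 -3.5 0 0 0;0.34 -2.5 0 -3.3 0 0 0;0.34 -2.5 0 -1 0 0 0;0.34 0 0 0 0 0 0;0.34 0 0 0 0 0 0"
}}

```text
t: 7.37
eef_pos: [0.6681, -0.2336, 0.1358]
tool_rot: [0.001, 0.21, 0.978, -0.0]
contact_force: [-0.9, -0.3, -2.0]
gripper_width: 0.34
```

```bash
python3 - <<'E'
from h import *
w=cam("wrist"); p,Rt=tool(); print(bot.get_obs()["t"],p)
u=proj(w,[.6186,-.2131,.0325]); print(u)
c,r,n,e=rim(w,u,48*.95,66,.0325); print("dish",c.round(4),r,n,e)
ub=proj(w,[*c,.009]);ut=proj(w,[*c,.031]); print("ideal base/apex",ub,ut)
x,y=map(int,u); cv2.imwrite("pics/w3.png",cv2.resize(w[0][y-70:y+70,x-80:x+80],None,fx=4,fy=4)[:,:,::-1]); print(x-80,y-70)
E
```

```text
7.4167 [ 0.66651875 -0.23285747  0.13432591]
[318.53198602 140.77575688]
dish [ 0.6186 -0.2131] 0.04615928744564173 178 0.00016955337360667988
ideal base/apex [318.53883798 138.48429368] [318.4750534  140.59228387]
238 70
```

View pics/w3.png

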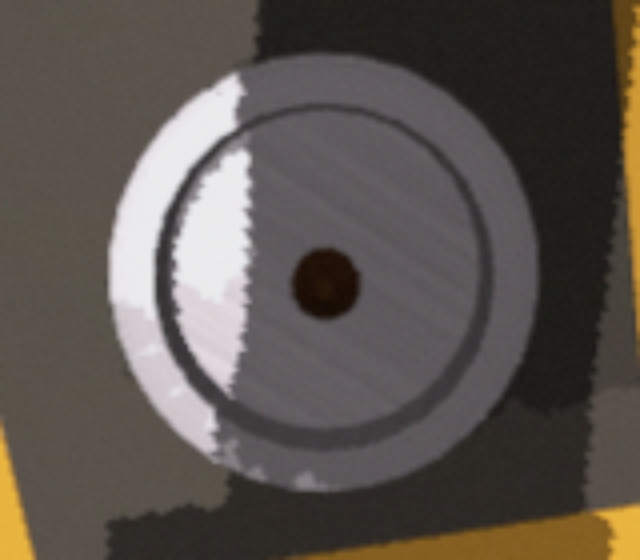

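Cone stands upright within about 2 mm of the dish centre (crop 326,284), and the dish has not moved. On to the guard.

Emit:
{"name": "move_arm", "arguments": {
  "commands": "0.6 2.07 3.35 -0.5 0 0 0;0.6 2.07 3.35 -0.5 0 0 0;0.6 2.07 3.35 -0.5 0 0 0;0.6 2.07 3.35 -0.5 0 0 0;0.6 2.07 3.35 -0.5 0 0 0;0.6 2.07 3.35 -0.5 0 0 0;0.6 2.07 3.35 -0.5 0 0 0;0.6 2.07 3.35 -0.5 0 0 0;0.6 2.07 3.35 -0.5 0 0 0;0.6 2.07 3.35 -0.5 0 0 0;0.6 2.07 3.35 0 0 0 0;0.6 0 0 0 0 0 -7"
}}

```text
t: 8.42
eef_pos: [0.606, 0.2087, 0.1828]
tool_rot: [-0.002, 0.144, 0.99, 0.002]
contact_force: [-0.9, 1.7, -0.7]
gripper_width: 0.601
```

Emit:
{"name": "move_arm", "arguments": {
  "commands": "0.6 0 0 0 0 0 -7;0.6 0 0 0 0 0 -7;0.6 0 0 0 0 0 -7;0.6 0 0 0 0 0 -4;0.6 0 0 0 0 0 0;0.6 0 0 0 0 0 0"
}}

```text
t: 8.92
eef_pos: [0.6092, 0.1961, 0.1833]
tool_rot: [-0.001, -0.067, 0.998, -0.0]
contact_force: [-0.2, -0.5, -0.2]
gripper_width: 0.602
```

```bash
python3 - <<'E'
from h import *
w=cam("wrist"); p,Rt=tool(); o=bot.get_obs(); print(o["t"],p.round(4),np.round(o["q"],2)); print(Rt.round(3))
cv2.imwrite("pics/w4.png",w[0][:,:,::-1])
print(proj(w,[.565,.19,.054]))
# handle top face: dark reddish-brown
im=w[0].astype(int); m=(im[:,:,0]>1.7*im[:,:,2])&(im[:,:,0]<130)&(im[:,:,1]<.62*im[:,:,0])
b,_=blobs(m,60); print(b)
E
```

```text
8.9667 [0.6095 0.1962 0.1835] [-0.56  0.47  0.21  1.7  -0.11  0.98  1.39]
[[-0.991 -0.133 -0.002]
 [-0.133  0.991 -0.001]
 [ 0.002 -0.    -1.   ]]
[320.02222517 149.29357766]
[([364.1, 2.8], [355, 0, 18, 9, 91]), ([603.7, 44.0], [560, 0, 80, 80, 4798]), ([321.9, 147.7], [314, 119, 16, 59, 784]), ([487.8, 139.1], [455, 129, 66, 21, 961]), ([610.3, 302.0], [574, 225, 66, 156, 3865]), ([619.2, 325.8], [596, 275, 44, 108, 221]), ([43.2, 309.6], [0, 285, 77, 58, 1879]), ([10.1, 334.2], [2, 330, 14, 13, 79]), ([437.5, 373.9], [418, 349, 57, 51, 784])]
```

View pics/w4.png

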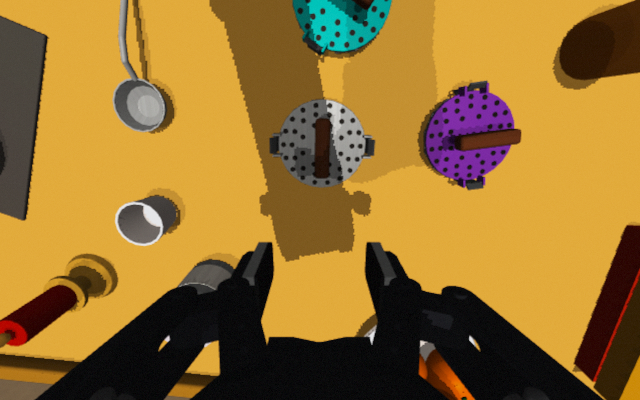

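Wrist view: the steel guard is at (322,144) with its bar at (322,148). Purple (470,138) and turquoise (342,15) are clear of the fingers.

```bash
python3 - <<'E'
from h import *
w=cam("wrist"); p,Rt=tool()
im=w[0].astype(int); m=(im[:,:,0]>1.7*im[:,:,2])&(im[:,:,0]<130)&(im[:,:,1]<.62*im[:,:,0])
_,l=blobs(m); k=l[147,321]; pts=np.argwhere(l==k)[:,::-1].astype(np.float32)
X=np.array([ray(w,*q,.062)[:2] for q in pts]); r=cv2.minAreaRect((X*1000).astype(np.float32)); print("handle top rect mm",r)
c=X.mean(0); V=np.linalg.svd(X-c,full_matrices=False)[2][0]; print("az",np.degrees(np.arctan2(V[1],V[0])))
P=np.r_[np.array(r[0])/1000,.054]; print("in tool cm",(Rt.T@(P-p)*100).round(2))
c,rr,n,e=rim(w,(322,143),38,50,.0215); print("plate",c.round(4),rr,n,e, "tool",(Rt.T@(np.r_[c,.0215]-p)*100).round(2))
E
```

```text
handle top rect mm ((562.9863891601562, 191.27369689941406), (53.523414611816406, 14.247638702392578), 7.369011402130127)
az 6.308777917694847
in tool cm [ 4.68  0.13 12.97]
plate [0.5621 0.1921] 0.04463465927340918 80 0.0005467605495264493 tool [ 4.75  0.22 16.22]
```

Emit:
{"name": "move_arm", "arguments": {
  "commands": "0.6 3 0.15 0 0 0 0;0.6 1.7 0 2 0 0 0;0.6 0 0 3.5 0 0 0;0.6 0 0 3.5 0 0 0;0.6 0 0 3 0 0 0;0.6 0 0 1.8 0 0 0;0.6 0 0 0.9 0 0 0;0.6 0 0 0 0 0 0;0.4 0 0 0 0 0 0;0.25 0 0 0 0 0 0;0.22 0 0 0 0 0 0;0.22 0 0 0 0 0 0",
  "force": 40
}}

```text
t: 10.02
eef_pos: [0.5647, 0.1921, 0.0386]
tool_rot: [0.001, -0.068, 0.998, 0.0]
contact_force: [0.7, 0.4, 0.8]
gripper_width: 0.223
```

Emit:
{"name": "move_arm", "arguments": {
  "commands": "0.05 0 0 0 0 0 0;0.05 0 0 0 0 0 0;0.05 0 0 0 0 0 0;0.05 0 0 0 0 0 0;0.05 0 0 0 0 0 0",
  "force": 60
}}

```text
t: 10.43
eef_pos: [0.5646, 0.1921, 0.0385]
tool_rot: [0.001, -0.068, 0.998, 0.0]
contact_force: [-0.3, 0.3, 8.1]
gripper_width: 0.149
```

Emit:
{"name": "move_arm", "arguments": {
  "commands": "0.05 0 0 0 0 0 0;0.05 0 0 -0.5 0 0 0;0.05 0 0 -1.5 0 0 0;0.05 0 0 -3 0 0 0;0.05 0 0 -3 0 0 0;0.05 0 0 -2 0 0 0;0.05 0 -3 0 0 0 0;0.05 0 -3.8 0 0 0 0;0.05 0 -3.8 0 0 0 0;0.05 0 -3.8 0 0 0 0;0.05 0 -3.8 0 0 0 0;0.05 0 -3.8 0 0 0 0",
  "force": 100
}}

```text
t: 11.43
eef_pos: [0.5929, -0.0281, 0.1372]
tool_rot: [-0.0, -0.068, 0.998, 0.0]
contact_force: [1.4, -0.7, -2.2]
gripper_width: 0.138
```

Emit:
{"name": "move_arm", "arguments": {
  "commands": "0.05 -0.05 -3.8 0 0 0 0;0.05 -0.05 -3.8 0 0 0 0;0.05 -0.05 -3.8 0 0 0 0;0.05 0 -3.5 0 0 0 0;0.05 0 -2.5 0 0 0 0;0.05 0 -1.3 0 0 0 0;0.05 0 0 0 0 0 0;0.05 0 0 0 0 0 0;0.05 0 0 0 0 0 0"
}}

```text
t: 12.18
eef_pos: [0.6203, -0.2087, 0.1368]
tool_rot: [-0.0, -0.069, 0.998, 0.001]
contact_force: [0.9, -0.1, -2.4]
gripper_width: 0.136
```

```bash
python3 - <<'E'
from h import *
w=cam("wrist"); o=bot.get_obs(); p,Rt=tool(); print(o["t"],p.round(4),np.round(o["q"],2),np.round(o["tool_rot"],3),np.round(o["contact_force"],1),o["gripper_width"])
cv2.imwrite("pics/w5.png",w[0][:,:,::-1])
# plate rim at tip-relative height: plate top = TCP z -.0385+.023
z=p[2]-.0165; print(proj(w,[p[0]-.002,p[1],z]), "off to dish cm in tool",(Rt.T@(np.r_[.6206,-.2131,p[2]]-p)*100).round(2))
E
```

```text
12.2333 [ 0.6205 -0.2085  0.1369] [ 0.05  0.55  0.26  1.7  -0.17  0.91  2.08] [-0.    -0.069  0.998  0.001] [ 1.2  1.5 -3.1] 0.1393230205790782
[321.37486813 239.64516744] off to dish cm in tool [ 0.05 -0.46 -0.  ]
```

View pics/w5.png

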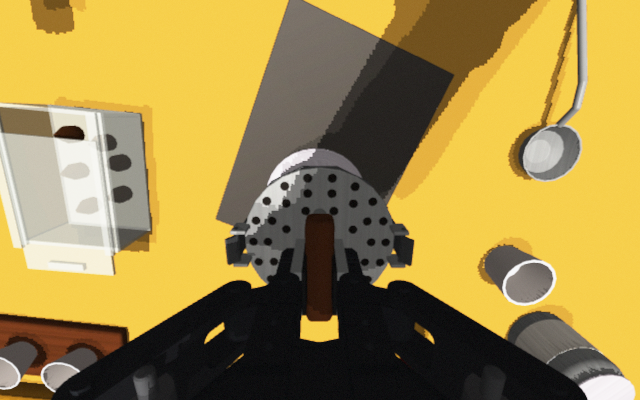

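Wrist view: guard held level, bar at (319,265), clips at (237,249) and (402,250), with the dish peeking out ahead at (318,160). I'll check the guard's offset in the jaws.

```bash
python3 - <<'E'
from h import *
w=cam("wrist"); p,Rt=tool()
T=lambda X:(Rt.T@(X-p)*1000).round(1)
z=p[2]-.0385+.023
print("clips mid",T((ray(w,237,249,z)+ray(w,402,250,z))/2), "clip sep",np.linalg.norm(ray(w,226,249,z)-ray(w,413,250,z)))
g=cv2.cvtColor(w[0],cv2.COLOR_RGB2GRAY).astype(int)
P=[]
for u in range(285,356,5):
    col=cv2.GaussianBlur(w[0],(3,3),0)[150:185,u].astype(int).sum(1); 
    X=T(ray(w,u,166,z)); P.append((u,X[:2].tolist()))
print(P[0],P[7],P[-1])
cv2.imwrite("pics/w5c.png",cv2.resize(w[0][135:275,220:420],None,fx=4,fy=4)[:,:,::-1])
E
```

```text
clips mid [-4.4 -0.5 15.5] clip sep 0.11681301094479689
(285, [48.1, -20.2]) (320, [48.1, -0.3]) (355, [48.1, 19.6])
```

View pics/w5c.png

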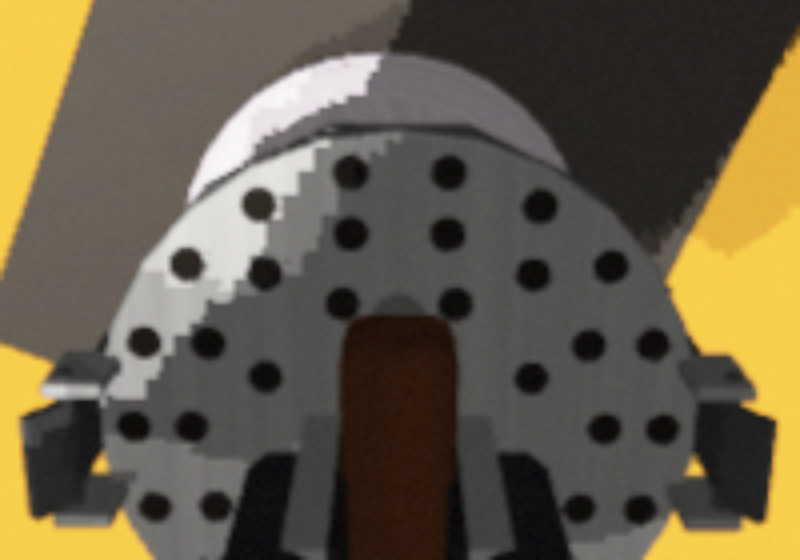

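Guard centre is about 1 mm forward of the TCP and 0 mm sideways. Aligning over the dish and descending to just above the mouth.

Emit:
{"name": "move_arm", "arguments": {
  "commands": "0.05 0.15 -0.45 0 0 0 0;0.05 0 0 1.5 0 0 0;0.05 0 0 2 0 0 0;0.05 0 0 1.2 0 0 0;0.05 0 0 0.6 0 0 0;0.05 0 0 0.2 0 0 0;0.05 0 0 0 0 0 0;0.05 0 0 0 0 0 0"
}}

```text
t: 12.95
eef_pos: [0.62, -0.2162, 0.0829]
tool_rot: [0.001, -0.068, 0.998, -0.0]
contact_force: [0.3, 0.0, -2.5]
gripper_width: 0.141
```

Emit:
{"name": "move_arm", "arguments": {
  "commands": "0.05 0.05 0.3 0 0 0 0;0.05 0 0 0 0 0 0;0.05 0 0 0 0 0 0;0.05 0 0 0 0 0 0"
}}

```text
t: 13.28
eef_pos: [0.6188, -0.213, 0.0827]
tool_rot: [0.0, -0.068, 0.998, -0.0]
contact_force: [-0.6, 0.3, -2.6]
gripper_width: 0.14
```

```bash
python3 - <<'E'
from h import *
p,Rt=tool(); print(p.round(4),"off mm",(Rt.T@(np.r_[.6196,-.2131,p[2]]-p)*1000).round(1))
E
```

```text
[ 0.6188 -0.213   0.0827] off mm [-0.8 -0.2  0. ]
```

Emit:
{"name": "move_arm", "arguments": {
  "commands": "0.05 0 0 0.4 0 0 0;0.05 0 0 0.3 0 0 0;0.05 0 0 0.3 0 0 0;0.05 0 0 0.2 0 0 0;0.05 0 0 0 0 0 0;0.05 0 0 0 0 0 0"
}}

```text
t: 13.78
eef_pos: [0.6184, -0.2131, 0.0699]
tool_rot: [-0.0, -0.068, 0.998, 0.0]
contact_force: [-1.0, -0.4, -2.2]
gripper_width: 0.144
```

Emit:
{"name": "move_arm", "arguments": {
  "commands": "0.05 0 0 0.2 0 0 0;0.05 0 0 0.1 0 0 0;0.05 0 0 0 0 0 0"
}}

```text
t: 14.03
eef_pos: [0.6184, -0.2129, 0.067]
tool_rot: [-0.0, -0.068, 0.998, 0.0]
contact_force: [-0.1, 0.7, -2.9]
gripper_width: 0.138
```

Skirt is in the mouth without touching. Now pressing in 1 mm steps while watching the force.

Emit:
{"name": "move_arm", "arguments": {
  "commands": "0.05 0 0 0.1 0 0 0;0.05 0 0 0.1 0 0 0;0.05 0 0 0 0 0 0"
}}

```text
t: 14.28
eef_pos: [0.6186, -0.2131, 0.0651]
tool_rot: [0.0, -0.068, 0.998, -0.0]
contact_force: [0.4, -0.5, -2.6]
gripper_width: 0.143
```

Emit:
{"name": "move_arm", "arguments": {
  "commands": "0.05 0 0 0.1 0 0 0;0.05 0 0 0.1 0 0 0;0.05 0 0 0 0 0 0"
}}

```text
t: 14.53
eef_pos: [0.6187, -0.2132, 0.0632]
tool_rot: [0.0, -0.068, 0.998, -0.0]
contact_force: [0.4, 0.4, -2.6]
gripper_width: 0.136
```

Emit:
{"name": "move_arm", "arguments": {
  "commands": "0.05 0 0 0.1 0 0 0;0.05 0 0 0.1 0 0 0;0.05 0 0 0 0 0 0"
}}

```text
t: 14.78
eef_pos: [0.6189, -0.2132, 0.0615]
tool_rot: [0.0, -0.068, 0.998, -0.0]
contact_force: [-0.0, -0.8, 0.7]
gripper_width: 0.143
```

Emit:
{"name": "move_arm", "arguments": {
  "commands": "0.05 0 0 0.1 0 0 0;0.05 0 0 0.1 0 0 0;0.05 0 0 0 0 0 0"
}}

```text
t: 15.03
eef_pos: [0.6187, -0.2132, 0.0592]
tool_rot: [0.0, -0.068, 0.998, -0.0]
contact_force: [0.2, -0.1, -0.6]
gripper_width: 0.145
```

Emit:
{"name": "move_arm", "arguments": {
  "commands": "0.05 0 0 0.1 0 0 0;0.05 0 0 0.1 0 0 0;0.05 0 0 0 0 0 0"
}}

```text
t: 15.28
eef_pos: [0.6183, -0.213, 0.057]
tool_rot: [-0.0, -0.068, 0.998, 0.0]
contact_force: [0.0, 0.2, 3.0]
gripper_width: 0.14
```

Emit:
{"name": "move_arm", "arguments": {
  "commands": "0.05 0 0 0.1 0 0 0;0.05 0 0 0 0 0 0"
}}

```text
t: 15.45
eef_pos: [0.6183, -0.213, 0.0562]
tool_rot: [-0.0, -0.068, 0.998, 0.0]
contact_force: [-0.8, 1.5, 4.4]
gripper_width: 0.138
```

Emit:
{"name": "move_arm", "arguments": {
  "commands": "0.05 0 0 0.1 0 0 0;0.05 0 0 0 0 0 0"
}}

```text
t: 15.62
eef_pos: [0.6183, -0.213, 0.0552]
tool_rot: [-0.0, -0.068, 0.998, 0.0]
contact_force: [-2.6, 2.1, 4.8]
gripper_width: 0.141
```

Emit:
{"name": "move_arm", "arguments": {
  "commands": "0.05 0 0 0.1 0 0 0;0.05 0 0 0 0 0 0"
}}

```text
t: 15.78
eef_pos: [0.6184, -0.213, 0.0545]
tool_rot: [-0.0, -0.068, 0.998, 0.0]
contact_force: [-1.7, 2.0, 7.3]
gripper_width: 0.14
```

Emit:
{"name": "move_arm", "arguments": {
  "commands": "0.05 0 0 0.1 0 0 0;0.05 0 0 0 0 0 0"
}}

```text
t: 15.95
eef_pos: [0.6184, -0.213, 0.0539]
tool_rot: [-0.0, -0.068, 0.998, 0.0]
contact_force: [-4.0, 1.8, 10.8]
gripper_width: 0.142
```

Emit:
{"name": "move_arm", "arguments": {
  "commands": "0.05 0.05 0 0.05 0 0 0;0.05 0 0 0 0 0 0"
}}

```text
t: 16.12
eef_pos: [0.6184, -0.213, 0.0538]
tool_rot: [0.0, -0.068, 0.998, 0.0]
contact_force: [-3.5, 2.4, 10.4]
gripper_width: 0.144
```

Emit:
{"name": "move_arm", "arguments": {
  "commands": "0.05 0 0 0.05 0 0 0;0.05 0 0 0 0 0 0"
}}

```text
t: 16.28
eef_pos: [0.6184, -0.213, 0.0535]
tool_rot: [0.0, -0.068, 0.998, 0.0]
contact_force: [-3.9, 2.6, 12.4]
gripper_width: 0.145
```

Emit:
{"name": "move_arm", "arguments": {
  "commands": "0.05 0 0 0.05 0 0 0;0.05 0 0 0 0 0 0"
}}

```text
t: 16.45
eef_pos: [0.6184, -0.213, 0.0532]
tool_rot: [0.0, -0.068, 0.998, 0.0]
contact_force: [-3.7, 2.9, 13.9]
gripper_width: 0.141
```

Emit:
{"name": "move_arm", "arguments": {
  "commands": "0.05 0.05 0 0.05 0 0 0;0.05 0 0 0 0 0 0"
}}

```text
t: 16.62
eef_pos: [0.6185, -0.213, 0.053]
tool_rot: [0.001, -0.068, 0.998, 0.0]
contact_force: [-3.8, 3.7, 14.9]
gripper_width: 0.141
```

Emit:
{"name": "move_arm", "arguments": {
  "commands": "0.05 0 0 0.05 0 0 0;0.05 0 0 0 0 0 0"
}}

```text
t: 16.78
eef_pos: [0.6185, -0.213, 0.0526]
tool_rot: [0.001, -0.068, 0.998, 0.0]
contact_force: [-4.5, 2.6, 16.2]
gripper_width: 0.143
```

Emit:
{"name": "move_arm", "arguments": {
  "commands": "0.05 0 0 0.05 0 0 0;0.05 0 0 0 0 0 0"
}}

```text
t: 16.95
eef_pos: [0.6185, -0.213, 0.0525]
tool_rot: [0.001, -0.068, 0.998, 0.0]
contact_force: [-4.7, 3.8, 18.5]
gripper_width: 0.142
```

Emit:
{"name": "move_arm", "arguments": {
  "commands": "0.05 0 0 0.03 0 0 0;0.05 0 0 0 0 0 0"
}}

```text
t: 17.12
eef_pos: [0.6185, -0.213, 0.0525]
tool_rot: [0.001, -0.068, 0.998, 0.0]
contact_force: [-6.4, 3.4, 21.1]
gripper_width: 0.142
```

Force climbs with no more travel, so the plate has landed. Easing off to near zero force before releasing.

Emit:
{"name": "move_arm", "arguments": {
  "commands": "0.05 0 0 0 0 0 0;0.05 0 0 -0.1 0 0 0;0.05 0 0 -0.1 0 0 0;0.05 0 0 -0.1 0 0 0;0.05 0 0 0 0 0 0"
}}

```text
t: 17.53
eef_pos: [0.6184, -0.213, 0.0542]
tool_rot: [0.001, -0.068, 0.998, 0.0]
contact_force: [-2.0, 2.8, 11.9]
gripper_width: 0.141
```

Emit:
{"name": "move_arm", "arguments": {
  "commands": "0.05 0 0 -0.1 0 0 0;0.05 0 0 0 0 0 0"
}}

```text
t: 17.7
eef_pos: [0.6183, -0.2131, 0.055]
tool_rot: [0.001, -0.068, 0.998, 0.0]
contact_force: [-2.1, 1.8, 8.5]
gripper_width: 0.149
```

Emit:
{"name": "move_arm", "arguments": {
  "commands": "0.05 0 0 -0.1 0 0 0;0.05 0 0 0 0 0 0"
}}

```text
t: 17.87
eef_pos: [0.6183, -0.213, 0.0557]
tool_rot: [0.001, -0.068, 0.998, 0.0]
contact_force: [-1.1, 2.1, 7.0]
gripper_width: 0.145
```

Emit:
{"name": "move_arm", "arguments": {
  "commands": "0.05 0 0 -0.05 0 0 0;0.05 0 0 0 0 0 0"
}}

```text
t: 18.03
eef_pos: [0.6183, -0.213, 0.056]
tool_rot: [0.001, -0.068, 0.998, 0.0]
contact_force: [-0.2, 1.6, 6.2]
gripper_width: 0.144
```

Emit:
{"name": "move_arm", "arguments": {
  "commands": "0.05 0 0 -0.05 0 0 0;0.05 0 0 0 0 0 0"
}}

```text
t: 18.2
eef_pos: [0.6182, -0.213, 0.0563]
tool_rot: [0.001, -0.068, 0.998, -0.0]
contact_force: [0.5, 0.8, 4.7]
gripper_width: 0.143
```

Emit:
{"name": "move_arm", "arguments": {
  "commands": "0.05 0 0 -0.05 0 0 0;0.05 0 0 0 0 0 0"
}}

```text
t: 18.37
eef_pos: [0.6182, -0.213, 0.0563]
tool_rot: [0.001, -0.068, 0.998, -0.0]
contact_force: [2.8, 1.8, 1.5]
gripper_width: 0.141
```

Force now drops with no travel at TCP z = 0.0563, so the clips hold against lifting. Easing a touch more, then releasing gently.

Emit:
{"name": "move_arm", "arguments": {
  "commands": "0.05 0 0 -0.02 0 0 0;0.16 0 0 0 0 0 0;0.22 0 0 0 0 0 0;0.3 0 0 0 0 0 0;0.45 0 0 0 0 0 0;0.6 0 0 0 0 0 0;0.6 0 0 0 0 0 0;0.6 0 0 -1 0 0 0;0.6 0 0 -3 0 0 0;0.6 0 0 -3.5 0 0 0;0.6 -3 0 -2 0 0 0;0.6 -1.5 0 0 0 0 0",
  "force": 20
}}

```text
t: 19.37
eef_pos: [0.6668, -0.2081, 0.1589]
tool_rot: [0.005, -0.068, 0.998, -0.001]
contact_force: [1.3, -0.0, -0.1]
gripper_width: 0.598
```

Emit:
{"name": "move_arm", "arguments": {
  "commands": "0.6 0 0 0 0 0 0;0.6 0 0 0 0 0 0;0.6 0 0 0 0 0 0"
}}

```text
t: 19.62
eef_pos: [0.6608, -0.2074, 0.1512]
tool_rot: [-0.001, -0.068, 0.998, 0.0]
contact_force: [0.1, -0.2, 1.1]
gripper_width: 0.604
```

```bash
python3 - <<'E'
from h import *
w=cam("wrist"); s=cam("scene"); p,Rt=tool(); print(p.round(4),bot.get_obs()["t"])
u=proj(w,[.6186,-.2131,.0405]); print(u)
for z in(.0405,): print(rim(w,u,40,66,z))
a=cv2.resize(w[0][int(u[1])-60:int(u[1])+70,240:400],(560,455))
us=proj(s,[.6186,-.2131,.04]).astype(int); b=cv2.resize(s[0][us[1]-30:us[1]+25,us[0]-30:us[0]+30],(240,220))
c=np.zeros((455,800,3),np.uint8); c[:,:560]=a; c[:220,560:]=b; cv2.imwrite("pics/w6.png",c[:,:,::-1])
im=w[0].astype(int); m=(im[:,:,0]>1.7*im[:,:,2])&(im[:,:,0]<130)&(im[:,:,1]<.62*im[:,:,0]); b,_=blobs(m,100)
for cc,st in b:
    X=ray(w,*cc,.0175+.062)
    if np.hypot(X[0]-.6186,X[1]+.2131)<.04: print("handle top",cc,st,X.round(4))
E
```

```text
[ 0.6606 -0.2077  0.151 ] 19.7167
[320.27861184 153.86537698]
(array([ 0.61685779, -0.21423094]), np.float64(0.04613143846781182), 117, np.float64(0.00017020557288027275))
handle top [319.4, 155.6] [310, 121, 19, 71, 1175] [ 0.615  -0.2144  0.0795]
```

View pics/w6.png

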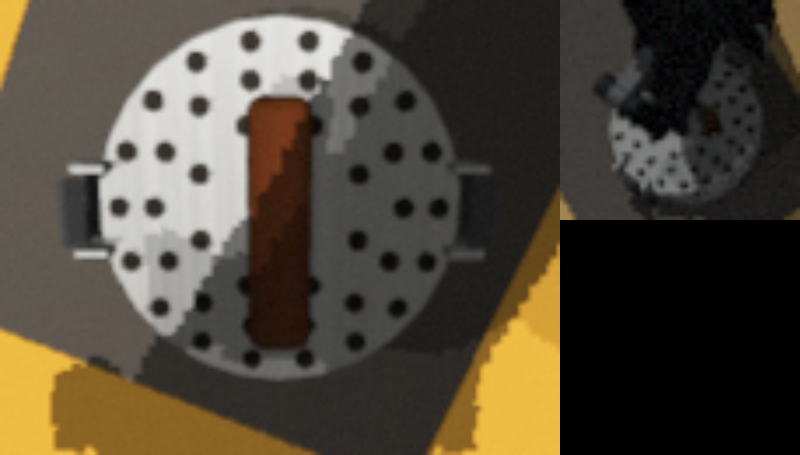

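Plate circle centred and radius (46.1 mm) matching the resting height; both clip arms look symmetric at crop (82,210) and (472,210). I'll check level by comparing predicted handle and plate extents for a level, seated guard with those seen.

```bash
python3 - <<'E'
from h import *
w=cam("wrist"); p,Rt=tool()
im=w[0].astype(int); m=(im[:,:,0]>1.7*im[:,:,2])&(im[:,:,0]<130)&(im[:,:,1]<.62*im[:,:,0])
u0=proj(w,[.617,-.214,.075]).astype(int); m2=m.copy(); m2[:u0[1]-50]=0;m2[u0[1]+50:]=0;m2[:,:295]=0;m2[:,345:]=0
b,_=blobs(m2,100); print("seen",b)
for dz in(0,.004,.008):
  c,r,n,e=rim(w,proj(w,[.6169,-.2142,.0405+dz]),48,66,.0405+dz); print(dz,"plate",c.round(4),round(r,4),n)
  a=np.radians(7.6); ex=np.array([np.cos(a),np.sin(a),0]); ey=np.array([-np.sin(a),np.cos(a),0])
  P=np.array([proj(w,np.r_[c,0]+ex*i*.028+ey*j*.007+[0,0,.0175+dz+k]) for i in(-1,1) for j in(-1,1) for k in(.046,.062)])
  print("pred u",P[:,0].min().round(1),P[:,0].max().round(1),"v",P[:,1].min().round(1),P[:,1].max().round(1))
E
```

```text
seen [([319.7, 155.8], [311, 121, 19, 72, 1176])]
0 plate [ 0.6169 -0.2143] 0.0461 147
pred u 310.2 329.2 v 120.0 193.7
0.004 plate [ 0.6164 -0.2143] 0.0454 153
pred u 310.0 329.4 v 119.5 194.5
0.008 plate [ 0.6161 -0.2144] 0.0448 153
pred u 309.8 329.6 v 119.0 195.4
```

Seen handle extent (u 311–330, v 121–193) matches the level, seated prediction (310–329, 120–194) within a pixel, and the plate radius fits only at the resting height. Handing in.

```bash
python3 -c "
from station import bot
print(bot.hand_in(), bot.get_obs()['t'])"
```

```text
the job is handed in; nothing more can be done
the job is handed in; nothing more can be done
```

The cone is in the dish with the guard clipped over it. I handed the job in at about 20 s on the robot's clock; no verdict is reported.

- **Cone:** it stood upright about 2 mm from the dish's centre when I last saw it, before the guard covered it.
- **Pressing:** I pushed the guard down to about 21 N, the highest reading, where it stopped moving and the force kept climbing. Easing off, it rose about 3.8 mm. Then the force dropped with no more travel, at the expected resting height.
- **Last checks, after letting go:** the plate's size in the picture fits the resting height and not one 4 mm higher. The handle lies within a pixel of where a level guard would put it, and both clip arms look alike. The gripper is clear.
- **Not confirmed or slightly off:**
  - I did not see the hooks behind the rim; that rests on the force and height readings.
  - The plate's centre measured about 2 mm from where the dish was before, so the dish may have shifted slightly under a sideways force of up to about 7 N.
  - I did not measure the other things on the step again, but no move came near them.

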